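Load the forging dies and trip the hammer

ROBOT

A 6-joint arm with a two-finger parallel gripper is mounted at the origin on the work surface. World frame = base frame: x ahead of the robot, y to its left, z up, the work surface at z = 0. Lengths are in m, angles in rad, forces in N, time in s.
With the tool pointing down it reaches from about 0.325 to 0.775 m from the base axis. Payload 5.5 kg.
Tool frame: the origin (TCP) lies midway between the tips of the shut fingers; the grasp point (between the pads) lies 19 mm behind it (tcp_to_grasp is the distance from the TCP to the grasp point, in m); z points along the fingers, y is the line along which they close (so a half turn about z gives the same grasp; the last joint's range is limited). The gripper opens to 88 mm and grips with 3 to 60 N. Pads are 20 mm wide; open, the fingers measure 115 mm over their backs; the gripper's body (75 mm by 178 mm) begins 61 mm behind the grasp point.
Start: joints at [-1.265, 0.091, 1.231, -0, 1.82, -0.057], TCP at [0.213, -0.561, 0.19] pointing down, gripper open.
Joint ranges: [-2.87, 2.87], [-0.86, 2.18], [0.17, 2.46], [-1.51, 4.65], [0.06, 2.69], [-2.65, 2.65]. Speed limits (rad/s): [2.57, 2.57, 3.01, 3.14, 3.14, 3.14].

INTERFACE

Orientations are given as a unit quaternion [x, y, z, w].
In Python, from bench import get_obs, get_image, get_calibration, finish_job, find_in, silhouettes, tip_of, tcp_to_grasp gives the robot as it stands. The module is installed in compiled form; this text tells all that it offers.
- The arm moves only by the tool arm_command, never from a script. Its argument "plan" is a list of rows, each a list of 3 entries, a list of its own where there are three numbers: the closure, from 0 (fully open) to 1 (shut), then the shift along the tool's x, y, z in m, then the turn about the tool's z in degrees. A call has 1 to 12 rows; each row shifts and turns the commanded pose from where the row before left it, along the tool's axes as they then stand; what a row does not reach is not made up. A row lasts 1/12 s, in which the tool goes at most 41.7 mm and 7.16 degrees, less where a joint would pass 70% of its speed; a pose out of reach is approached as far as the arm can. A call with a gripper value outside its range is refused whole. The fingers move at their own pace and stop on an object; "force" is the grip in N (left out, the last holds). Time passes only in rows, so rows that do not move let the fingers close. It gives the time, the measured TCP pose, the force, the opening and the grip force at its end, in the units of the state.
- get_obs(): the state, without advancing time (a new reading comes with each control period).
- get_image(name): name is "scene" or "side" or "wrist"; returns the picture (420x560x3 uint8, red, green, blue); there is no depth.
- get_calibration(name): a dict with "camera_matrix" (3x3 intrinsics, pixels), "k1" (the pictures are not rectified: a ray, as slopes to the right and down, at radius r is drawn at 1 + k1 r^2 times it, then the intrinsics apply), "camera_from_world" (4x4, takes a point from world to camera coordinates). Camera axes: x right, y up, looking along -z (the intrinsics and any distortion apply to the point x, -y, -z); pixel columns grow to the right and rows downward; lengths in m; the calibration is good to about 2 mm. A picture is of the moment at which its call begins: read the wrist's pose just before it. get_calibration takes no time and is no camera call; for the wrist camera it gives the pose at the moment of the call.
- finish_job(): hands the job in; it is judged then, once.
Trained networks look in the newest picture that a camera, given by its name, has taken for a name from the list of things; names that differ only in an ending like _2 or _b are one class to them, and where a whole thing is asked for, a point or a joint stands for the part that bears it (a point fixed in the world has none). Each returns a list of dicts, best first, with "p" (0 to 1); they miss things now and then, are a little off and sometimes report something else, mostly with a low value. They report only what shows in the picture. A call takes as long as a camera call. They do not tell look-alikes from the thing itself.
- find_in(camera, target): "extent" ([left, top, right, bottom] in pixels, round what is visible of it).
- silhouettes(camera, target): "region" (420x560 bool, what is visible of it) and "extent" ([left, top, right, bottom] in pixels, round what is visible of it).
- tip_of(camera, target): "uv" ([column, row] in pixels: a listed point, or the origin of a listed thing).
The state is a dict: "clock": time; "qpos": joint angles; "joint_vel": joint speeds; "joint_torque": joint torques, N m; "tcp_pos": TCP position; "tcp_rot": TCP orientation; "contact_force": force on the tool from outside, world axes, zero at the start; "ft_torque": the same for the moment, N m; "grip_width": finger opening in m; "grip_force": force on a finger pad.
Only numpy, scipy, OpenCV 4.12 (cv2) and the standard library are available. Lean on these libraries where they do the work, as an engineer would, in place of code of your own. Each camera call takes 0.05 s, during which the arm holds its last target. There are 200 camera calls.

TASK

Load the two forging dies on the bench: set the round blank of matching size flat at the bottom of the round cavity, and the pointed blade blank fully home in the blade-shaped cavity, lowering them in rather than dropping them. Only when both dies are loaded and you have let go of the blanks, press the trip plunger's mushroom head down to its stop and let it spring back up. Leave everything else on the bench where it is.

Things in the scene. Friction and masses are not known exactly. Their poses are not given: they have to be found in the camera images.
- round_blank: the round blank: plain steel disc, 62 mm diameter, 18 mm thick, about 0.42 kg, lying flat; origin at the centre of its underside, z up; it starts on the robot's left among other blanks (any of four places)
- blade_blank: the blade blank: plain steel bar 140 mm long, 44 mm wide, 18 mm thick, about 0.75 kg, lying flat. Outline along its x axis: square end at x = -62 mm, parallel sides (44 mm apart, across y) from x = -62 to +28 mm, then tapering evenly to a blunt tip 12 mm wide at x = +78 mm. Origin on the underside at the centre of mass; x points to the tip, z up
- blade_tip (a point): the middle of the blade blank's blunt tip, on its underside (78 mm along x from its origin)
- round_seat (a point): centre of the round cavity's floor, 30 mm above the bench. Cavity: 66 mm across, 6 mm deep, rim chamfered 2 mm, in the middle of a fixed dark steel block 100 x 100 mm, 36 mm high, whose low bolted flanges (16 mm high) make it 138 mm long in x. Its floor is rust-brown. A seated blank stands 12 mm proud of the block
- blade_seat (a point): where the blade blank's origin belongs on the blade cavity's floor, 30 mm above the bench; x points to the narrow end, z up. Cavity: the blade blank's outline with 2 mm clearance on every side, 6 mm deep, rust-brown floor, rim chamfered 2 mm, in a fixed dark steel block (x -78 to +94 mm of here, 86 mm wide, 36 mm high; 16 mm high flanges reach 19 mm beyond each end)
- blade_seat_tip (a point): where the blade blank's tip point comes to lie on the cavity floor (78 mm along x from blade_seat)
- trip_top (a point): centre of the flat top (44 mm diameter) of the trip plunger's mushroom head, 60 mm diameter, 135 mm above the bench when up. It stands on a fixed round stand (90 mm foot, 44 mm post) and moves straight down
- trip (a joint): travel of the plunger head in m: 0 up, 0.020 at its stop; a spring pushes it back, 2 N at the top, 10 N at the stop
- small_disc: smaller steel disc, 46 mm diameter, 18 mm thick, lying flat; a leftover that fits neither die, to be left alone; origin at the centre of its underside
- square_blank: square plate 52 x 52 mm, steel, 18 mm thick, lying flat; a leftover that fits neither die, to be left alone; origin at the centre of its underside
- jar: closed amber glass jar, 68 mm diameter, 110 mm high, standing; leave alone; origin under its centre
- punch: plain round dark steel punch standing upright, 40 mm diameter, 85 mm high; leave alone; origin under its centre
- hammer: hammer with wooden handle about 260 mm long overall, lying along its x axis near the robot; leave alone
- handle_a: loose wooden knife handle 124 x 28 x 24 mm, long along x, lying on the bench near the dies; leave alone
Mind the look-alikes: they are no part of the job. What is shaped like the round_blank but purple or yellow is not meant.

How it is judged:
By the outcome, as a careful person would: the job done as asked, in the order asked, and still so for the second after the job is handed in, with the robot touching nothing.
It also fails if it takes over 69 s, if anything falls off the work surface, if the arm or the gripper's body presses on something with over 40 N, if the wrist force passes 120 N, or if a joint passes its speed limit or range.

## Working session

There is one attempt and no reset: what is moved stays moved. The work goes in short steps, Python scripts to look and compute and a tool call to move; the robot and the scene stay as the last step left them, time stands still between calls to the robot, and variables do not carry over. Pictures are saved under pics/ and viewed, at most 10 in all, crops included, and the job is handed in when it is done.

Besides the shell and the picture viewer there is one more tool, called after "Request:" by a JSON object that holds its "fn" and its "kwargs", one argument or row to a line. arm_command: Moves the arm, as the interface text tells. Its arguments: {"type":"object","properties":{"plan":{"type":"array"},"force":{"type":"number"}},"required":["plan"]}

```bash
mkdir -p pics
cat > h.py <<'E'
import numpy as np, cv2
from bench import *
def ray(cam,uv,cal=None):
    c=cal or get_calibration(cam); K=np.array(c["camera_matrix"]); T=np.array(c["camera_from_world"])
    u=np.array(uv,float); d=np.array([(u[0]-K[0,2])/K[0,0],(u[1]-K[1,2])/K[1,1]]); s=d.copy()
    for _ in range(20): s=d/(1+c["k1"]*(s@s))
    v=T[:3,:3].T@np.array([s[0],-s[1],-1]); o=-T[:3,:3].T@T[:3,3]
    return o,v
def onz(cam,uv,z,cal=None):
    o,v=ray(cam,uv,cal); return o+v*(z-o[2])/v[2]
def proj(cam,P,cal=None):
    c=cal or get_calibration(cam); K=np.array(c["camera_matrix"]); T=np.array(c["camera_from_world"])
    p=T[:3,:3]@np.array(P)+T[:3,3]; s=np.array([p[0],-p[1]])/-p[2]; s=s*(1+c["k1"]*(s@s))
    return np.array([K[0,0]*s[0]+K[0,2],K[1,1]*s[1]+K[1,2]])
def save(n,im): cv2.imwrite("pics/"+n,im[:,:,::-1])
E
python3 - <<'E'
from h import *
np.set_printoptions(precision=3,suppress=True)
o=get_obs(); print(o["clock"],o["tcp_pos"],o["tcp_rot"],tcp_to_grasp)
for cam in("scene","side"):
    im=get_image(cam); save(cam+"0.png",im)
    for n,z in(("round_blank",.0),("blade_blank",.0),("blade_tip",.0),("round_seat",.03),("blade_seat",.03),("blade_seat_tip",.03),("trip_top",.135),("small_disc",0),("square_blank",0),("jar",0),("punch",0),("hammer",0),("handle_a",0)):
        if cam=="side" and n in("small_disc","square_blank","hammer"): continue
        for d in tip_of(cam,n)[:4]: 
            if d["p"]>.2: print(cam,n,round(d["p"],2),np.array(d["uv"]),onz(cam,d["uv"],z)[:2])
print(get_obs()["clock"])
E
```

```text
0.0 [ 0.213 -0.561  0.189] [ 0.984  0.18  -0.    -0.001] 0.0187
scene round_blank 0.8 [379.6 200.5] [0.517 0.503]
scene round_blank 0.6 [357.6 192. ] [0.438 0.474]
scene round_blank 0.48 [322.1 202.6] [0.415 0.337]
scene blade_blank 0.66 [351.4 231.1] [0.582 0.325]
scene blade_tip 0.57 [377.  235.2] [0.642 0.378]
scene blade_tip 0.56 [307.7 185.9] [0.311 0.353]
scene round_seat 0.6 [158.1 280.5] [ 0.459 -0.273]
scene round_seat 0.33 [304.5 241.5] [0.562 0.156]
scene blade_seat 0.84 [247.4 296.3] [ 0.649 -0.096]
scene blade_seat 0.55 [156.5 277.7] [ 0.446 -0.272]
scene blade_seat_tip 0.8 [256.1 321.6] [ 0.734 -0.121]
scene blade_seat_tip 0.61 [304.5 238.7] [0.552 0.164]
scene trip_top 0.69 [304.6 239.9] [0.646 0.093]
scene small_disc 0.52 [260.8 244.9] [0.472 0.056]
scene square_blank 0.54 [287.8 222.1] [0.431 0.185]
scene square_blank 0.42 [168.3 344.1] [ 0.648 -0.332]
scene jar 0.56 [209.7 261.2] [ 0.445 -0.107]
scene punch 0.46 [306.9 244.7] [0.552 0.173]
scene hammer 0.97 [308.8 185.7] [0.312 0.357]
scene handle_a 0.73 [168.  342.5] [ 0.643 -0.33 ]
side round_blank 0.85 [261.1 294.1] [0.416 0.346]
side round_blank 0.79 [224.9 325.7] [0.437 0.47 ]
side round_blank 0.71 [186.9 324.2] [0.515 0.513]
side round_blank 0.51 [330.7 200. ] [ 0.434 -0.085]
side blade_blank 0.68 [213.8 260.3] [0.586 0.315]
side round_seat 0.75 [349.7 161.5] [ 0.457 -0.268]
side blade_seat 0.7 [273.8 166.2] [ 0.656 -0.109]
side blade_seat 0.48 [187.7 268.7] [0.605 0.395]
side blade_seat_tip 0.78 [255.  157.9] [ 0.735 -0.116]
side trip_top 0.69 [285.5 259.2] [0.362 0.325]
side trip_top 0.56 [236.5 170.6] [0.658 0.096]
side jar 0.77 [329.4 199.1] [ 0.439 -0.087]
side punch 0.83 [251.7 232.7] [0.559 0.17 ]
side handle_a 0.51 [312.3 145.4] [ 0.629 -0.332]
1.25
```

View pics/scene0.png

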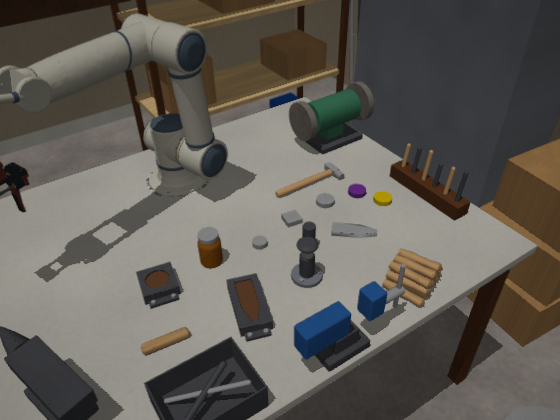

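View pics/side0.png

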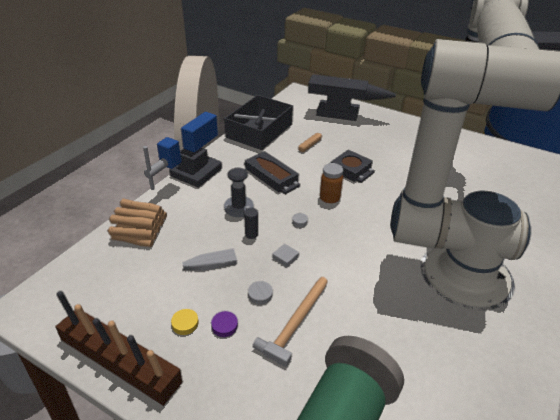

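Seen in the scene view: grey disc (325,200), small grey disc (260,242), purple disc (357,190), yellow disc (383,198), square plate (292,217). Blade blank at (354,230), round die (158,280), blade die (249,300), trip (306,250).

These could be taken for the round blank: the grey large disc (325,200), the small disc (260,242), the purple (357,190) and the yellow (383,198). I choose the plain steel disc at (325,200).

Run:
```python
from h import *
a=cv2.imread("pics/scene0.png")[170:270,240:400]; b=cv2.imread("pics/side0.png")[200:340,165:325]
a=cv2.resize(a,None,fx=4,fy=4,interpolation=2);b=cv2.resize(b,(400,350),interpolation=2)
c=np.zeros((400,400*2,3),np.uint8);c[:250,:400]=cv2.resize(a,(400,250));c[:350,400:]=b;cv2.imwrite("pics/crop1.png",c)
print(proj("scene",[.415,.34,.1]))
c=get_calibration("wrist");T=np.linalg.inv(np.array(c["camera_from_world"]));print(np.round(T,3),np.round(c["camera_matrix"],1))
```

```text
[324.09325729 178.36235781]
[[ 0.355  0.899  0.256  0.283]
 [-0.935  0.341  0.097 -0.534]
 [-0.    -0.274  0.962  0.386]
 [ 0.     0.     0.     1.   ]] [[338.4   0.  277.7]
 [  0.  338.4 210.8]
 [  0.    0.    1. ]]
```

View pics/crop1.png

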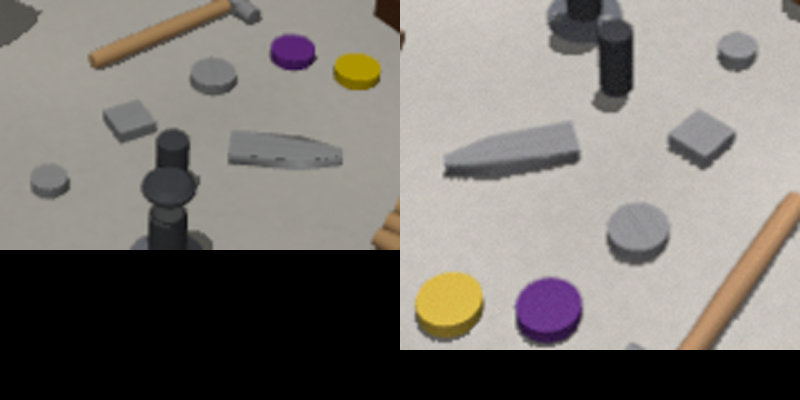

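The crop confirms the plain steel large disc. The blade tapers towards the right in the scene view and towards the left in the side view. Now I move over the round die for a wrist look.

Request:
{"fn": "arm_command", "kwargs": {
  "plan": [
    [0,[0.033,-0.0185,0],0],
    [0,[0.033,-0.0185,0],0],
    [0,[0.033,-0.0185,0],0],
    [0,[0.033,-0.0185,0],0],
    [0,[0.033,-0.0185,0],0],
    [0,[0.033,-0.0185,0],0],
    [0,[0.033,-0.0185,0],0],
    [0,[0.033,-0.0185,0],0],
    [0,[0.033,-0.0185,0],0],
    [0,[0.033,-0.0185,0],0],
    [0,[0,0,0],0],
    [0,[0,0,0],0]
  ]
}}

```text
clock: 2.25
tcp_pos: [0.4567, -0.2695, 0.19]
tcp_rot: [0.983, 0.182, -0.0, 0.0]
contact_force: [-0.4, 0.2, 0.2]
grip_width: 0.0874
grip_force: 0.0
```

```bash
cat >> h.py <<'E'
np.set_printoptions(precision=4,suppress=True)
def pose():
    o=get_obs(); q=o["tcp_rot"]; h=2*np.degrees(np.arctan2(q[1],q[0])); return np.array(o["tcp_pos"]),(h+180)%360-180,o
def go(x,y,z=None,head=None):
    p,h,_=pose(); d=np.array([x-p[0],y-p[1]]); r=np.radians(h)
    print("from",p,"head",round(h,2),"shift",round(d@[np.cos(r),np.sin(r)],4),round(d@[np.sin(r),-np.cos(r)],4),None if z is None else round(p[2]-z,4),
      "turn",None if head is None else round((h-head+180)%360-180,2))
def wl(names):
    p,h,o=pose(); cal=get_calibration("wrist"); im=get_image("wrist")
    for n,z in names:
        for d in tip_of("wrist",n)[:3]: 
            if d["p"]>.2: print(n,round(d["p"],2),np.array(d["uv"]),onz("wrist",d["uv"],z,cal)[:2])
    return im,cal
def brown(im,cal,z):
    # rust-brown floor: blobs centroid, minAreaRect in world
    m=((im[:,:,0].astype(int)-im[:,:,2]>30)).astype(np.uint8)
    n,l,s,c=cv2.connectedComponentsWithStats(cv2.morphologyEx(m,cv2.MORPH_OPEN,np.ones((3,3))))
    for i in range(1,n):
        if s[i,4]>300:
            cs=max(cv2.findContours((l==i).astype(np.uint8),0,1)[0],key=len)[:,0]
            w=np.array([onz("wrist",u,z,cal)[:2] for u in cs])*1000
            (ct,sz,an)=cv2.minAreaRect(w.astype(np.float32)); print("brown",s[i,4],c[i],"rect",np.array(ct),np.array(sz),an,"circ",np.array(cv2.minEnclosingCircle(w.astype(np.float32))[0]))
E
python3 - <<'E'
from h import *
im,cal=wl([("round_seat",.03),("blade_seat",.03),("blade_seat_tip",.03)]); brown(im,cal,.03); save("w1.png",im); print(pose()[0],pose()[1],get_obs()["clock"])
E
```

```text
round_seat 0.59 [278.5 191.6] [ 0.4518 -0.2716]
blade_seat_tip 0.68 [131.2 138.2] [ 0.45   -0.1093]
brown 3697 [406.3265  36.0871] rect [ 637.1514 -330.1237] [120.1267  28.4999] 83.75804901123047 circ [ 639.0479 -330.3312]
brown 2806 [130.8029 136.0189] rect [ 448.1673 -103.6526] [76.9937 73.0204] 29.631750106811523 circ [443.0088 -95.5326]
brown 1811 [287.1408 192.6604] rect [ 452.0216 -280.0253] [49.0901 65.5898] 86.35897064208984 circ [ 452.2873 -271.4863]
brown 1185 [ 78.573  340.6101] rect [ 189.0128 -112.0103] [104.5626  39.0886] 3.262145757675171 circ [ 189.1062 -113.65  ]
brown 943 [479.9915 346.5334] rect [ 362.9765 -567.2295] [99.6393 36.1051] 31.014638900756836 circ [ 363.6154 -568.2921]
brown 4431 [421.5405 403.4493] rect [ 250.0786 -529.1194] [ 32.6367 408.4034] 20.844141006469727 circ [ 235.4052 -534.7062]
[ 0.455  -0.2721  0.1901] 20.67718429421234 2.45
```

View pics/w1.png

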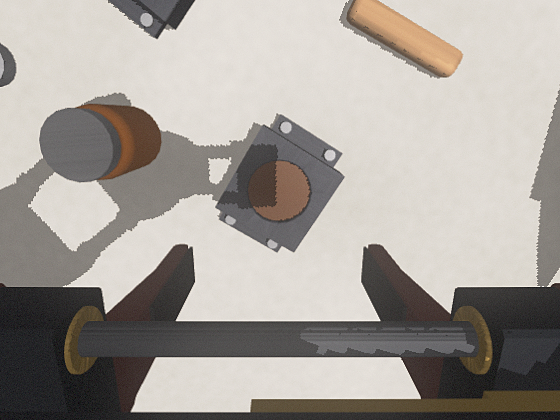

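The round cavity shows as a brown disc at (280,191), with the wrist network and the colour fit agreeing. The jar is at (95,145) and the handle is at (410,35). Next is the blade die.

Request:
{"fn": "arm_command", "kwargs": {
  "plan": [
    [0,[0.035,-0.013,0],0],
    [0,[0.035,-0.013,0],0],
    [0,[0.035,-0.013,0],0],
    [0,[0.035,-0.013,0],0],
    [0,[0.035,-0.013,0],0],
    [0,[0.035,-0.013,0],0],
    [0,[0.033,-0.014,0],0],
    [0,[0,0,0],0],
    [0,[0,0,0],0],
    [0,[0,0,0],0]
  ]
}}

```text
clock: 3.28
tcp_pos: [0.6498, -0.1003, 0.1898]
tcp_rot: [0.984, 0.18, -0.0, 0.0]
contact_force: [-0.9, -0.6, 0.4]
grip_width: 0.0875
grip_force: 0.0
```

Run:
```python
from h import *
p,h,o=pose()
im,cal=wl([("blade_seat",.03),("blade_seat_tip",.03),("trip_top",.135)]); brown(im,cal,.03); save("w2.png",im); print(p,h,pose()[0]); go(.415,.34,.12)
```

```text
blade_seat 0.73 [275.7 181.6] [ 0.654  -0.0958]
blade_seat_tip 0.79 [326.7 123.9] [ 0.7283 -0.1234]
trip_top 0.77 [ 22.7 112.8] [0.6563 0.0977]
brown 3850 [284.4714 176.8094] rect [661.0521 -99.1985] [ 47.8498 144.3112] 72.0865249633789 circ [659.7279 -98.9841]
brown 2275 [459.5244 258.1846] rect [ 644.7123 -325.0281] [124.0222  27.2529] 83.4876937866211 circ [ 645.693  -325.0585]
brown 1237 [ 78.9078 340.2215] rect [383.2657  58.3339] [105.0109  39.8772] 3.868208408355713 circ [383.2789  58.1391]
brown 508 [222.622  314.4685] rect [481.4543 -91.4172] [19.1283 55.5851] 20.725645065307617 circ [473.8011 -94.3131]
brown 1211 [476.8315 340.4137] rect [ 554.3235 -395.0149] [105.0779  39.5737] 37.53435134887695 circ [ 553.0734 -393.6364]
brown 1623 [349.3623 376.5545] rect [ 450.4248 -272.1879] [60.3707 64.0166] 20.588912963867188 circ [ 450.5487 -272.445 ]
brown 4556 [419.036 403.498] rect [ 441.613 -358.925] [ 32.6778 408.4636] 20.517358779907227 circ [ 427.2613 -364.2949]
[ 0.6498 -0.1003  0.1898] 20.69445304695239 [ 0.6497 -0.1003  0.1909]
from [ 0.6497 -0.1003  0.1909] head 20.66 shift -0.0642 -0.4947 0.0709 turn None
```

View pics/w2.png

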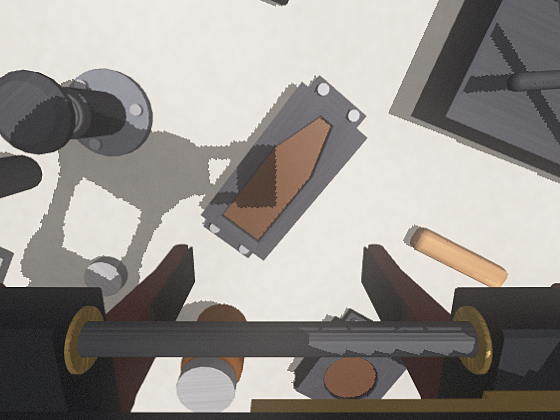

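The blade cavity runs from (240,225) to (325,122), with its narrow end at the upper right. The rectangle fit of 47.9 x 144.3 mm matches the true cavity size. The trip is at (35,112). Now to the round blank.

Request:
{"fn": "arm_command", "kwargs": {
  "plan": [
    [0,[-0.005,-0.04,0],0],
    [0,[-0.005,-0.04,0],0],
    [0,[-0.005,-0.04,0],0],
    [0,[-0.005,-0.04,0],0],
    [0,[-0.005,-0.04,0],0],
    [0,[-0.005,-0.04,0],0],
    [0,[-0.005,-0.04,0],0],
    [0,[-0.005,-0.04,0],0],
    [0,[-0.005,-0.04,0],0],
    [0,[-0.005,-0.04,0],0],
    [0,[-0.005,-0.04,0],0],
    [0,[-0.009,-0.04,0],0]
  ]
}}

```text
clock: 4.48
tcp_pos: [0.4194, 0.3281, 0.1906]
tcp_rot: [0.984, 0.18, 0.001, -0.0]
contact_force: [0.8, 0.7, 0.6]
grip_width: 0.0879
grip_force: 0.0
```

Request:
{"fn": "arm_command", "kwargs": {
  "plan": [
    [0,[0,-0.015,0],0],
    [0,[0,0,0],0],
    [0,[0,0,0],0],
    [0,[0,0,0],0]
  ]
}}

```text
clock: 4.82
tcp_pos: [0.4154, 0.3402, 0.1903]
tcp_rot: [0.984, 0.18, 0.0, 0.0]
contact_force: [0.4, 0.6, 0.7]
grip_width: 0.0879
grip_force: 0.0
```

Run:
```python
from h import *
p,h,o=pose()
im,cal=wl([("round_blank",.0),("blade_blank",.0),("blade_tip",.0)]); save("w3.png",im); print(p,h)
for n in("round_blank","blade_blank"):
    for s in silhouettes("wrist",n)[:3]:
        m=s["region"].astype(np.uint8); cs=max(cv2.findContours(m,0,1)[0],key=len)[:,0]
        w=(np.array([onz("wrist",u,.018,cal)[:2] for u in cs])*1000).astype(np.float32)
        print(n,round(s["p"],2),s["extent"],cv2.minAreaRect(w),cv2.minEnclosingCircle(w),im[m>0].mean(0))
```

```text
round_blank 0.93 [177.2 122.1] [0.4384 0.4683]
round_blank 0.91 [155.6  28.5] [0.5207 0.5153]
round_blank 0.73 [270.6 174.1] [0.4205 0.3514]
blade_blank 0.74 [353.8  34.7] [0.5876 0.3215]
[0.4154 0.3402 0.1903] 20.711429375862366
round_blank 0.95 [122.0, 0.0, 185.9, 63.1] ((515.9368286132812, 509.893310546875), (54.51078414916992, 64.51801300048828), 20.551231384277344) ((519.69970703125, 511.76422119140625), 33.55043411254883) [227.7314 206.0694  73.13  ]
round_blank 0.65 [137.7, 91.9, 203.4, 152.2] ((439.5442199707031, 469.7020263671875), (62.569419860839844, 62.93403625488281), 63.35816192626953) ((438.00689697265625, 469.14263916015625), 33.31724548339844) [111.695   73.0177 132.5075]
round_blank 0.63 [246.2, 144.8, 298.5, 209.6] ((418.8829345703125, 348.2966003417969), (61.20307922363281, 61.52406311035156), 66.13088989257812) ((419.1873474121094, 348.3450622558594), 31.585464477539062) [149.7661 147.1745 147.5789]
```

View pics/w3.png

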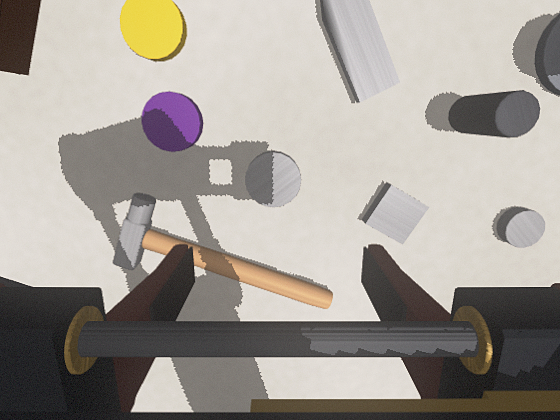

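The disc is at (273,178), plain steel, and fits as 61.4 mm across. Purple (172,121) and yellow (153,27) are elsewhere. I descend, centre the disc with a light squeeze, turn 90° and grip.

Request:
{"fn": "arm_command", "kwargs": {
  "plan": [
    [0,[0.006,-0.0065,0.036],0],
    [0,[0,0,0.036],0],
    [0,[0,0,0.036],0],
    [0,[0,0,0.036],0],
    [0,[0,0,0.025],0],
    [0,[0,0,0.012],0],
    [0,[0,0,0],0],
    [1,[0,0,0],0],
    [1,[0,0,0],0],
    [1,[0,0,0],0],
    [1,[0,0,0],0],
    [1,[0,0,0],0]
  ],
  "force": 8
}}

```text
clock: 6.12
tcp_pos: [0.4189, 0.3502, 0.0106]
tcp_rot: [0.984, 0.18, 0.001, -0.001]
contact_force: [-0.1, 0.1, -0.6]
grip_width: 0.0581
grip_force: 0.0
```

Request:
{"fn": "arm_command", "kwargs": {
  "plan": [
    [1,[0,0,0],0],
    [1,[0,0,0],0],
    [1,[0,0,0],0],
    [1,[0,0,0],0]
  ],
  "force": 8
}}

```text
clock: 6.45
tcp_pos: [0.4181, 0.3496, 0.009]
tcp_rot: [0.984, 0.18, -0.0, 0.0]
contact_force: [-0.2, 0.0, 0.6]
grip_width: 0.0312
grip_force: 0.0
```

Run:
```python
from h import *
im=get_image("wrist"); a=get_image("side"); 
c=np.zeros((420,800,3),np.uint8); c[:, :500]=im[:,30:530]; c[:300,500:]=cv2.resize(a[220:340,200:320],(300,300)); save("w4.png",c); print(get_obs())
```

```text
{'clock': 6.55, 'qpos': array([ 0.634 , -0.015 ,  1.6615,  0.    ,  1.4953,  1.842 ]), 'joint_vel': array([-0.0009,  0.0003, -0.0011,  0.    , -0.0029,  0.0015]), 'joint_torque': array([  0.0015, -39.0136, -39.652 ,  -0.0052,  -0.0732,   0.0001]), 'tcp_pos': array([0.4181, 0.3496, 0.0089]), 'tcp_rot': array([ 0.9836,  0.1804, -0.0001,  0.    ]), 'contact_force': array([ 0.8782, -0.267 , -0.4799]), 'ft_torque': array([ 0.0266,  0.0245, -0.0937]), 'grip_force': 0.0, 'grip_width': 0.023036960575905003}
```

View pics/w4.png

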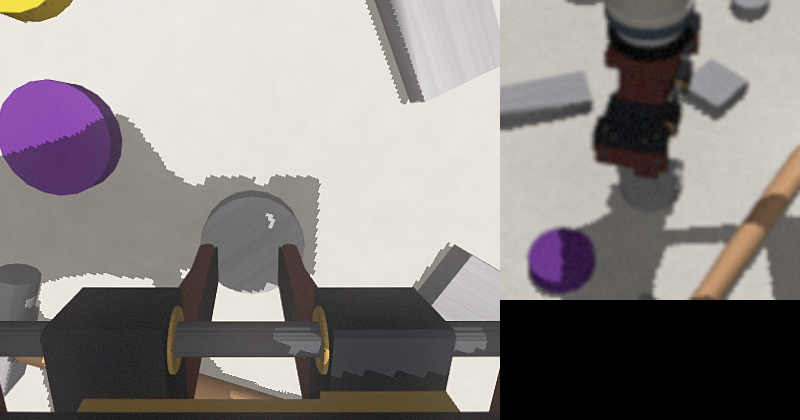

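The disc shows at about (282,240) in the full wrist image, ahead of the fingers, so they slid past behind it. I'll check where the TCP projects.

Run:
```python
from h import *
p,h,o=pose(); cal=get_calibration("wrist"); print(p,h,o["grip_width"]); im=get_image("wrist")
r=np.radians(h);X=np.array([np.cos(r),np.sin(r),0])
print("tcp proj",proj("wrist",p,cal),"grasp",proj("wrist",p+[0,0,.0187],cal), "pads at +-15mm",proj("wrist",p+.015*np.array([np.sin(r),-np.cos(r),0]),cal))
for s in silhouettes("wrist","round_blank")[:3]:
    m=s["region"].astype(np.uint8); cs=max(cv2.findContours(m,0,1)[0],key=len)[:,0]
    w=(np.array([onz("wrist",u,.018,cal)[:2] for u in cs])).astype(np.float32); c,R=cv2.minEnclosingCircle(w)
    d=np.array(c)-p[:2]; print(s["p"],s["extent"],c,R,"rel tool",d@X[:2],d@[np.sin(r),-np.cos(r)],im[m>0].mean(0))
T=np.linalg.inv(np.array(cal["camera_from_world"]));print((T[:3,3]-p)@X,T[2,3]-p[2],o["clock"])
```

```text
[0.4181 0.3496 0.0089] 20.788902140166698 0.023036960575905003
tcp proj [278.7231 240.1067] grasp [278.8202 251.9394] pads at +-15mm [302.9929 240.1026]
0.87 [8.2, 0.0, 100.9, 22.7] (0.4991375207901001, 0.49874913692474365) 0.02349035069346428 rel tool 0.12873864614840796 -0.1106509192387382 [174.8661 155.6245  55.4269]
0.85 [232.0, 188.2, 333.8, 297.6] (0.4191397726535797, 0.3493061065673828) 0.032517313957214355 rel tool 0.0009079962490317544 0.0006692675002730288 [116.9542 114.8986 115.4017]
0.74 [24.4, 80.9, 148.7, 195.1] (0.4393748641014099, 0.4681338369846344) 0.03400862216949463 rel tool 0.062000708190469336 -0.10324015935628122 [110.9214  64.5447 136.3328]
0.07475139453725611 0.19611957452658416 6.55
```

The disc has not moved and sits exactly under the TCP, so the fingertips passed over it. The tips must rise as the gripper opens. I'll reopen and go lower carefully, watching the force.

Request:
{"fn": "arm_command", "kwargs": {
  "plan": [
    [0,[0,0,-0.006],0],
    [0,[0,0,0],0],
    [0,[0,0,0],0],
    [0,[0,0,0],0],
    [0,[0,0,0],0],
    [0,[0,0,0],0],
    [0,[0,0,0],0],
    [0,[0,0,0],0],
    [0,[0,0,0.006],0],
    [0,[0,0,0.003],0],
    [0,[0,0,0.003],0],
    [0,[0,0,0.003],0]
  ]
}}

```text
clock: 7.65
tcp_pos: [0.4179, 0.3495, -0.0007]
tcp_rot: [0.984, 0.18, -0.0, 0.0]
contact_force: [-0.5, 0.2, -0.1]
grip_width: 0.0873
grip_force: 0.0
```

Request:
{"fn": "arm_command", "kwargs": {
  "plan": [
    [0,[0,0,0],0],
    [0,[0,0,0],0]
  ]
}}

```text
clock: 7.82
tcp_pos: [0.4179, 0.3495, -0.0003]
tcp_rot: [0.984, 0.18, -0.0, 0.0]
contact_force: [0.1, -0.2, -0.3]
grip_width: 0.0883
grip_force: 0.0
```

Run:
```python
from h import *
p,h,o=pose(); cal=get_calibration("wrist"); im=get_image("wrist"); a=get_image("side")
r=np.radians(h);Y=np.array([np.sin(r),-np.cos(r),0])
print(p,o["contact_force"],o["grip_width"],o["clock"])
for dz in(0,.01,.02): print(dz,proj("wrist",p+Y*.0437+[0,0,dz],cal),proj("wrist",p-Y*.0437+[0,0,dz],cal),proj("side",p-Y*.0437+[0,0,dz]),proj("side",p+Y*.0437+[0,0,dz]))
c=np.zeros((520,800,3),np.uint8); c[:280,:800]=cv2.resize(im[180:320,80:480],(800,280)); c[280:,:400]=cv2.resize(a[230:326,200:360],(400,240),interpolation=2); save("w5.png",c)
```

```text
[ 0.4179  0.3495 -0.0003] [ 0.142  -0.2491 -0.2567] 0.08830134934592873 7.8167
0 [349.4098 240.0714] [208.0113 240.1019] [255.8064 308.7207] [263.056  281.7615]
0.01 [352.8657 246.1387] [204.6582 246.1711] [255.7716 306.0551] [263.0578 279.1144]
0.02 [356.6708 252.8196] [200.9663 252.8543] [255.7364 303.3623] [263.0596 276.4414]
```

View pics/w5.png

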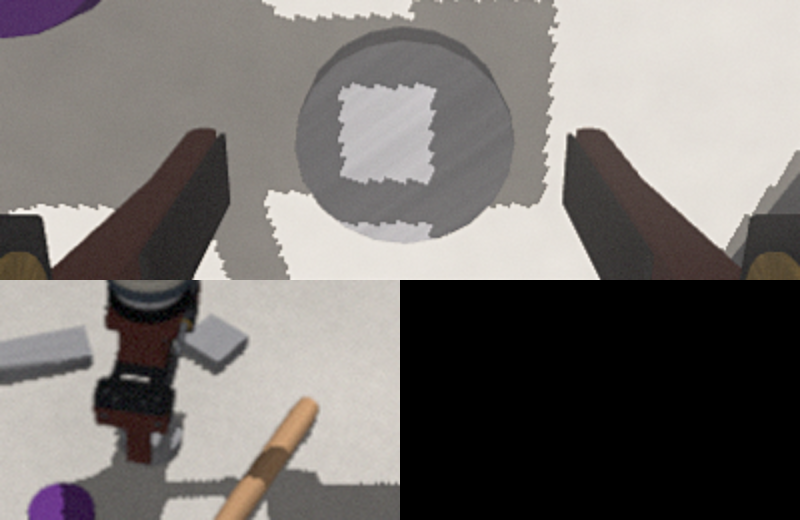

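In the wrist view the open fingertips end at about (193,263) and (366,263), which puts them about 30–35 mm short of the nominal TCP; the side view at (256,303) agrees. I'll lower stepwise until the tips touch the bench to measure this.

Request:
{"fn": "arm_command", "kwargs": {
  "plan": [
    [0,[0,0,0.007],0],
    [0,[0,0,0.007],0],
    [0,[0,0,0.006],0],
    [0,[0,0,0],0],
    [0,[0,0,0],0]
  ]
}}

```text
clock: 8.33
tcp_pos: [0.4176, 0.3492, -0.021]
tcp_rot: [0.984, 0.18, -0.001, 0.0]
contact_force: [-1.9, -0.4, 0.2]
grip_width: 0.0882
grip_force: 0.0
```

Request:
{"fn": "arm_command", "kwargs": {
  "plan": [
    [0,[0,0,0.003],0],
    [0,[0,0,0.002],0],
    [0,[0,0,0],0],
    [0,[0,0,0],0]
  ]
}}

```text
clock: 8.67
tcp_pos: [0.4181, 0.3496, -0.025]
tcp_rot: [0.984, 0.18, -0.0, 0.0]
contact_force: [-0.5, -0.4, -0.1]
grip_width: 0.088
grip_force: 0.0
```

Request:
{"fn": "arm_command", "kwargs": {
  "plan": [
    [0,[0,0,0.003],0],
    [0,[0,0,0],0],
    [0,[0,0,0],0]
  ]
}}

```text
clock: 8.92
tcp_pos: [0.418, 0.3496, -0.0281]
tcp_rot: [0.984, 0.18, -0.0, 0.0]
contact_force: [0.2, 0.4, -0.3]
grip_width: 0.0876
grip_force: 0.0
```

Request:
{"fn": "arm_command", "kwargs": {
  "plan": [
    [0,[0,0,0.002],0],
    [0,[0,0,0],0],
    [0,[0,0,0],0]
  ]
}}

```text
clock: 9.17
tcp_pos: [0.4181, 0.3496, -0.0301]
tcp_rot: [0.984, 0.18, -0.0, 0.0]
contact_force: [-0.1, -0.8, -0.6]
grip_width: 0.0878
grip_force: 0.0
```

Request:
{"fn": "arm_command", "kwargs": {
  "plan": [
    [0,[0,0,0.002],0],
    [0,[0,0,0],0],
    [0,[0,0,0],0]
  ]
}}

```text
clock: 9.42
tcp_pos: [0.4181, 0.3496, -0.0321]
tcp_rot: [0.984, 0.18, -0.0, 0.0]
contact_force: [-0.0, 0.3, -0.5]
grip_width: 0.0879
grip_force: 0.0
```

Request:
{"fn": "arm_command", "kwargs": {
  "plan": [
    [0,[0,0,0.002],0],
    [0,[0,0,0],0],
    [0,[0,0,0],0]
  ]
}}

```text
clock: 9.67
tcp_pos: [0.4183, 0.3497, -0.0323]
tcp_rot: [0.984, 0.18, 0.0, -0.0]
contact_force: [-3.1, -2.6, 9.8]
grip_width: 0.0879
grip_force: 4.5
```

Request:
{"fn": "arm_command", "kwargs": {
  "plan": [
    [0,[0,0,0.002],0],
    [0,[0,0,0],0],
    [0,[0,0,0],0]
  ]
}}

```text
clock: 9.92
tcp_pos: [0.4184, 0.3498, -0.0324]
tcp_rot: [0.984, 0.18, 0.0, -0.0]
contact_force: [-7.1, -6.2, 19.0]
grip_width: 0.0875
grip_force: 9.6
```

The open tips touch the bench at TCP z = -0.032, so they sit 32 mm behind the nominal TCP. I raise 12 mm so the tips are about 8 mm above the bench, then squeeze lightly.

Request:
{"fn": "arm_command", "kwargs": {
  "plan": [
    [0,[0,0,-0.012],0],
    [0,[0,0,0],0],
    [1,[0,0,0],0],
    [1,[0,0,0],0],
    [1,[0,0,0],0],
    [1,[0,0,0],0],
    [1,[0,0,0],0],
    [1,[0,0,0],0],
    [1,[0,0,0],0]
  ],
  "force": 8
}}

```text
clock: 10.67
tcp_pos: [0.4177, 0.3493, -0.0248]
tcp_rot: [0.984, 0.18, -0.001, 0.0]
contact_force: [0.4, -0.1, -4.5]
grip_width: 0.0619
grip_force: 8.0
```

Gripped at 61.9 mm. Now open a little, turn 90° and grip firmly.

Request:
{"fn": "arm_command", "kwargs": {
  "plan": [
    [0.1,[0,0,0],0],
    [0.1,[0,0,0],0],
    [0.1,[0,0,0],-7],
    [0.1,[0,0,0],-7],
    [0.1,[0,0,0],-7],
    [0.1,[0,0,0],-7],
    [0.1,[0,0,0],-7],
    [0.1,[0,0,0],-7],
    [0.1,[0,0,0],-7],
    [0.1,[0,0,0],-7],
    [0.1,[0,0,0],-7],
    [0.1,[0,0,0],-7]
  ]
}}

```text
clock: 11.67
tcp_pos: [0.4184, 0.35, -0.0234]
tcp_rot: [0.7, 0.714, 0.001, -0.0]
contact_force: [0.2, 0.3, 0.6]
grip_width: 0.0793
grip_force: 0.0
```

Request:
{"fn": "arm_command", "kwargs": {
  "plan": [
    [0.1,[0,0,0],-7],
    [0.1,[0,0,0],-7],
    [0.1,[0,0,0],-6],
    [0.1,[0,0,0],0],
    [1,[0,0,0],0],
    [1,[0,0,0],0],
    [1,[0,0,0],0],
    [1,[0,0,0],0],
    [1,[0,0,0],0],
    [1,[0,0,0],0]
  ],
  "force": 30
}}

```text
clock: 12.5
tcp_pos: [0.4181, 0.3497, -0.0238]
tcp_rot: [0.568, 0.823, 0.0, -0.0]
contact_force: [-1.2, 0.4, 2.1]
grip_width: 0.0611
grip_force: 30.0
```

Request:
{"fn": "arm_command", "kwargs": {
  "plan": [
    [1,[0,0,-0.015],0],
    [1,[0,0,-0.03],0],
    [1,[0,0,-0.04],0],
    [1,[0,0,-0.04],0],
    [1,[0,0,-0.025],0],
    [1,[0,0,0],0],
    [1,[0,0,0],0]
  ]
}}

```text
clock: 13.08
tcp_pos: [0.4187, 0.35, 0.1266]
tcp_rot: [0.568, 0.823, 0.001, 0.0]
contact_force: [0.1, -0.0, -5.1]
grip_width: 0.0614
grip_force: 30.0
```

Run:
```python
from h import *
go(.452,-.2715,.12)
p,h,o=pose(); cal=get_calibration("wrist"); im=get_image("wrist"); save("w6.png",im); r=np.radians(h)
for s in silhouettes("wrist","round_blank")[:3]:
    m=s["region"].astype(np.uint8); cs=max(cv2.findContours(m,0,1)[0],key=len)[:,0]
    w=(np.array([onz("wrist",u,p[2]+.024+.018,cal)[:2] for u in cs])).astype(np.float32); c,R=cv2.minEnclosingCircle(w)
    d=np.array(c)-p[:2]; print(s["p"],s["extent"],R,"rel tool",d@[np.cos(r),np.sin(r)],d@[np.sin(r),-np.cos(r)],im[m>0].mean(0))
print(o["clock"])
```

```text
from [0.4187 0.35   0.1266] head 110.77 shift -0.5929 -0.1892 0.0066 turn None
0.97 [309.2, 41.1, 384.9, 116.9] 0.016122445464134216 rel tool 0.09042579316644664 0.03010536256072326 [ 95.8654  63.5852 113.2795]
0.92 [418.4, 23.5, 498.7, 104.4] 0.017187820747494698 rel tool 0.09590246397566424 0.07562107949101374 [231.4637 213.4058  86.7308]
0.68 [216.2, 197.3, 338.4, 325.6] 0.03334415704011917 rel tool 0.0028160929691011 -0.0007427003565732661 [152.15   149.6326 150.3558]
13.0833
```

Holding the disc, with 5 N of weight on the wrist. Carry it to above the round die.

Request:
{"fn": "arm_command", "kwargs": {
  "plan": [
    [1,[-0.017,-0.007,0],0],
    [1,[-0.037,-0.0118,0],0],
    [1,[-0.037,-0.0118,0],0],
    [1,[-0.037,-0.0118,0],0],
    [1,[-0.037,-0.0118,0],0],
    [1,[-0.037,-0.0118,0],0],
    [1,[-0.037,-0.0118,0],0],
    [1,[-0.037,-0.0118,0],0],
    [1,[-0.037,-0.0118,0],0],
    [1,[-0.037,-0.0118,0],0],
    [1,[-0.037,-0.0118,0],0],
    [1,[-0.037,-0.0118,0],0]
  ]
}}

```text
clock: 14.18
tcp_pos: [0.439, -0.0968, 0.1227]
tcp_rot: [0.568, 0.823, -0.001, -0.002]
contact_force: [1.3, 0.9, -3.6]
grip_width: 0.0611
grip_force: 30.0
```

Request:
{"fn": "arm_command", "kwargs": {
  "plan": [
    [1,[-0.037,-0.0118,0],0],
    [1,[-0.037,-0.0118,0],0],
    [1,[-0.037,-0.0118,0],0],
    [1,[-0.037,-0.0118,0],0],
    [1,[-0.02,-0.006,0],0],
    [1,[0,0,0],0],
    [1,[0,0,0],0],
    [1,[0,0,0],0]
  ]
}}

```text
clock: 14.85
tcp_pos: [0.4497, -0.2701, 0.1236]
tcp_rot: [0.568, 0.823, 0.0, -0.002]
contact_force: [0.9, -0.2, -3.7]
grip_width: 0.0612
grip_force: 30.0
```

Run:
```python
from h import *
go(.4512,-.2705,.006)
im,cal=wl([("round_seat",.03)]); brown(im,cal,.03); print(get_obs()["clock"],get_obs()["grip_width"])
for s in silhouettes("wrist","round_blank")[:2]: print(s["p"],s["extent"])
```

```text
from [ 0.4497 -0.2701  0.1236] head 110.78 shift -0.0009 0.0012 0.1176 turn None
round_seat 0.83 [280.7 208. ] [ 0.4531 -0.273 ]
brown 3133 [347.2027  24.383 ] rect [ 458.0707 -115.0583] [82.0606 35.6526] 20.849594116210938 circ [ 453.3971 -102.6386]
brown 1810 [545.737   67.2083] rect [606.7807 -94.239 ] [30.6768 64.0603] 33.21113586425781 circ [619.2949 -86.0464]
brown 1102 [281.9828 199.7958] rect [ 451.4092 -265.154 ] [65.4333 26.1399] 16.50080108642578 circ [ 453.0427 -270.9308]
brown 491 [459.2892 279.0102] rect [ 634.0963 -276.3809] [35.3718 18.6627] 20.744068145751953 circ [ 636.8426 -283.632 ]
brown 930 [137.071  340.6957] rect [ 369.6913 -451.8582] [24.1292 81.6982] 8.759360313415527 circ [ 369.3727 -451.9072]
brown 913 [418.3406 340.6692] rect [ 628.7758 -353.3635] [23.7137 80.904 ] 33.636051177978516 circ [ 628.0099 -353.88  ]
brown 5808 [389.7972 403.1155] rect [ 620.0228 -436.5731] [402.2658  26.5025] 20.80674934387207 circ [ 624.5665 -448.5303]
14.95 0.06078914600102709
0.65 [215.6, 198.5, 338.1, 323.5]
```

Request:
{"fn": "arm_command", "kwargs": {
  "plan": [
    [1,[-0.0015,0.0015,0.02],0],
    [1,[0,0,0.03],0],
    [1,[0,0,0.03],0],
    [1,[0,0,0.02],0],
    [1,[0,0,0],0],
    [1,[0,0,0],0],
    [1,[0,0,0.004],0],
    [1,[0,0,0.003],0],
    [1,[0,0,0.003],0],
    [1,[0,0,0.002],0],
    [1,[0,0,0],0]
  ]
}}

```text
clock: 15.92
tcp_pos: [0.4526, -0.2722, 0.0141]
tcp_rot: [0.568, 0.823, -0.0, 0.0]
contact_force: [-0.1, 0.4, -3.2]
grip_width: 0.0613
grip_force: 30.0
```

Request:
{"fn": "arm_command", "kwargs": {
  "plan": [
    [1,[0,0,0.0015],0],
    [1,[0,0,0.001],0],
    [1,[0,0,0],0]
  ]
}}

```text
clock: 16.17
tcp_pos: [0.4524, -0.2721, 0.0114]
tcp_rot: [0.568, 0.823, -0.0, -0.0]
contact_force: [0.3, 0.7, -3.8]
grip_width: 0.0613
grip_force: 30.0
```

Request:
{"fn": "arm_command", "kwargs": {
  "plan": [
    [1,[0.001,0,0.0015],0],
    [1,[0,0,0.001],0],
    [1,[0,0,0],0]
  ]
}}

```text
clock: 16.42
tcp_pos: [0.452, -0.2711, 0.0087]
tcp_rot: [0.568, 0.823, 0.0, -0.0]
contact_force: [-0.2, 0.3, -4.6]
grip_width: 0.061
grip_force: 30.0
```

Request:
{"fn": "arm_command", "kwargs": {
  "plan": [
    [1,[0,0,0.0015],0],
    [1,[0,0,0.001],0],
    [1,[0,0,0],0]
  ]
}}

```text
clock: 16.67
tcp_pos: [0.4521, -0.2711, 0.0063]
tcp_rot: [0.568, 0.823, -0.0, -0.0]
contact_force: [0.1, -0.1, -3.3]
grip_width: 0.0616
grip_force: 30.0
```

Request:
{"fn": "arm_command", "kwargs": {
  "plan": [
    [1,[0,0,0.001],0],
    [1,[0,0,0],0],
    [1,[0,0,0],0]
  ]
}}

```text
clock: 16.92
tcp_pos: [0.4522, -0.2712, 0.0062]
tcp_rot: [0.568, 0.823, -0.0, 0.0]
contact_force: [-2.0, 1.9, 1.3]
grip_width: 0.0616
grip_force: 30.0
```

The disc reached the floor at exactly the expected height with no binding. Release, rise and check.

Request:
{"fn": "arm_command", "kwargs": {
  "plan": [
    [0,[0,0,0],0],
    [0,[0,0,0],0],
    [0,[0,0,0],0],
    [0,[0,0,-0.01],0],
    [0,[0,0,-0.035],0],
    [0,[0,0,-0.04],0],
    [0,[0,0,-0.04],0],
    [0,[0,0,-0.04],0],
    [0,[0,0,0],0],
    [0,[0,0,0],0]
  ]
}}

```text
clock: 17.75
tcp_pos: [0.4536, -0.2721, 0.1749]
tcp_rot: [0.568, 0.823, 0.0, 0.004]
contact_force: [0.6, 0.3, -0.6]
grip_width: 0.0875
grip_force: 0.0
```

Run:
```python
from h import *
p,h,o=pose(); cal=get_calibration("wrist"); im=get_image("wrist"); save("w7.png",im[100:300,180:380])
cv2.imwrite("pics/w7.png",cv2.resize(cv2.imread("pics/w7.png"),(500,500),interpolation=2))
for s in silhouettes("wrist","round_blank")[:3]:
    m=s["region"].astype(np.uint8); cs=max(cv2.findContours(m,0,1)[0],key=len)[:,0]
    w=(np.array([onz("wrist",u,.048,cal)[:2] for u in cs])).astype(np.float32); print(s["p"],s["extent"],cv2.minEnclosingCircle(w))
print(o["clock"]); go(.585,.318,.15,45)
```

```text
0.68 [375.3, 243.0, 446.0, 322.5] ((0.6244041919708252, -0.28906506299972534), 0.026073595508933067)
0.57 [245.2, 156.2, 307.4, 224.6] ((0.45039796829223633, -0.27031198143959045), 0.03183519467711449)
17.75
from [ 0.4521 -0.2711  0.17  ] head 110.78 shift 0.5036 0.3333 0.02 turn 65.78
```

View pics/w7.png

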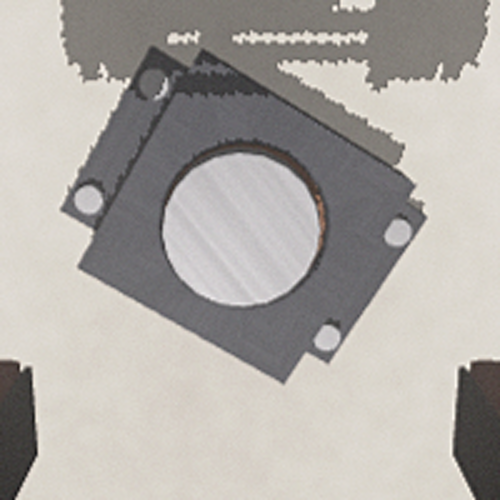

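The blank is flat in the round cavity at (240,230) of the crop, with an even thin gap around it. Now turn to 45° and go to the blade blank.

Request:
{"fn": "arm_command", "kwargs": {
  "plan": [
    [0,[0,0,0],7],
    [0,[0,0,0],7],
    [0,[0,0,0],7],
    [0,[0,0,0],7],
    [0,[0,0,0],7],
    [0,[0,0,0],7],
    [0,[0,0,0],7],
    [0,[0,0,0],7],
    [0,[0,0,0],7],
    [0,[0,0,0],3]
  ]
}}

```text
clock: 18.68
tcp_pos: [0.4513, -0.2706, 0.1679]
tcp_rot: [0.926, 0.378, -0.001, -0.002]
contact_force: [0.4, 0.1, -0.1]
grip_width: 0.0876
grip_force: 0.0
```

Request:
{"fn": "arm_command", "kwargs": {
  "plan": [
    [0,[0.032,-0.02,0],0],
    [0,[0.032,-0.02,0],0],
    [0,[0.032,-0.02,0],0],
    [0,[0.032,-0.02,0],0],
    [0,[0.032,-0.02,0],0],
    [0,[0.032,-0.02,0],0],
    [0,[0.032,-0.02,0],0],
    [0,[0.032,-0.02,0],0],
    [0,[0.032,-0.02,0],0],
    [0,[0.032,-0.02,0],0],
    [0,[0.032,-0.02,0],0],
    [0,[0.032,-0.02,0],0]
  ]
}}

```text
clock: 19.68
tcp_pos: [0.5547, 0.1714, 0.1679]
tcp_rot: [0.925, 0.381, -0.002, -0.0]
contact_force: [0.0, 0.3, 0.4]
grip_width: 0.0879
grip_force: 0.0
```

Request:
{"fn": "arm_command", "kwargs": {
  "plan": [
    [0,[0.032,-0.02,0],0],
    [0,[0.032,-0.02,0],0],
    [0,[0.032,-0.02,0],0],
    [0,[0.031,-0.022,0],0],
    [0,[0,0,0],0],
    [0,[0,0,0],0],
    [0,[0,0,0],0]
  ]
}}

```text
clock: 20.27
tcp_pos: [0.5873, 0.3167, 0.1683]
tcp_rot: [0.925, 0.381, -0.002, 0.0]
contact_force: [0.2, -0.7, -0.1]
grip_width: 0.0878
grip_force: 0.0
```

```bash
cat >> h.py <<'E'
def fit(m,z,cal,width,ends,p0):
    """fit blade outline (world mm) to mask contour by scipy: returns origin xy (m), heading deg"""
    from scipy.optimize import least_squares
    cs=max(cv2.findContours(m.astype(np.uint8),0,1)[0],key=len)[:,0]
    w=np.array([onz("wrist",u,z,cal)[:2] for u in cs])*1000; a,b,c=ends; hw=width/2; t=hw-16
    P=np.array([[a,-hw],[b,-hw],[c,-t],[c,t],[b,hw],[a,hw]])
    def res(q):
        r=np.radians(q[2]); l=(w-q[:2])@np.array([[np.cos(r),-np.sin(r)],[np.sin(r),np.cos(r)]]); out=np.full(len(l),1e9)
        for i in range(6):
            A,B=P[i],P[(i+1)%6]; k=np.clip(((l-A)@(B-A))/((B-A)@(B-A)),0,1); out=np.minimum(out,np.linalg.norm(l-A-k[:,None]*(B-A),axis=1))
        return out
    s=least_squares(res,[p0[0]*1000,p0[1]*1000,p0[2]],loss="soft_l1",f_scale=1.); return s.x, np.median(res(s.x))
E
python3 - <<'E'
from h import *
p,h,o=pose(); im,cal=wl([("blade_blank",0),("blade_tip",0)]); save("w8.png",im); print(p,h,o["clock"])
for s in silhouettes("wrist","blade_blank")[:2]:
    print(s["p"],s["extent"],fit(s["region"],.018,cal,44,(-62,28,78),(.587,.318,45)))
g=cv2.imread("pics/w2.png")[:,:,::-1]; m=((g[:,:,0].astype(int)-g[:,:,2]>30)).astype(np.uint8)
np.save("m2.npy",cv2.connectedComponents(cv2.morphologyEx(m,cv2.MORPH_OPEN,np.ones((3,3))))[1])
E
```

```text
blade_blank 0.68 [273.  179.6] [0.5873 0.3251]
blade_tip 0.55 [270.1 109.3] [0.6376 0.3789]
[0.5873 0.3167 0.1683] 44.804907254963325 20.2667
0.59 [248.0, 105.0, 294.3, 245.7] (array([584.8107, 322.2654,  47.2265]), np.float64(0.4964722603761764))
```

View pics/w8.png

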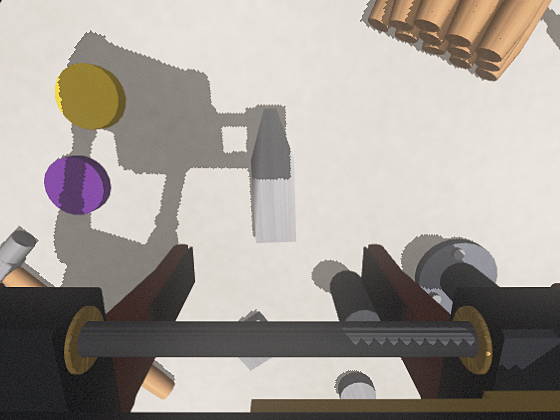

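The blade blank is at (273,180) with its tip up at (270,107), and its outline fits to 0.5 mm. Align and descend to grip it.

Request:
{"fn": "arm_command", "kwargs": {
  "plan": [
    [0,[0,0,0.01],-2.4],
    [0,[0.0025,-0.0055,0.036],0],
    [0,[0,0,0.036],0],
    [0,[0,0,0.036],0],
    [0,[0,0,0.036],0],
    [0,[0,0,0.024],0],
    [0,[0,0,0.014],0],
    [0,[0,0,0],0],
    [0,[0,0,0],0]
  ]
}}

```text
clock: 21.22
tcp_pos: [0.586, 0.3224, -0.0207]
tcp_rot: [0.917, 0.4, 0.0, -0.0]
contact_force: [0.6, 0.2, 1.2]
grip_width: 0.0878
grip_force: 0.0
```

Request:
{"fn": "arm_command", "kwargs": {
  "plan": [
    [1,[0,0,0],0],
    [1,[0,0,0],0],
    [1,[0,0,0],0],
    [1,[0,0,0],0],
    [1,[0,0,0],0],
    [1,[0,0,0],0],
    [1,[0,0,0],0],
    [1,[0,0,0],0],
    [1,[0,0,0],0]
  ],
  "force": 40
}}

```text
clock: 21.97
tcp_pos: [0.5859, 0.3227, -0.0214]
tcp_rot: [0.916, 0.4, 0.0, 0.0]
contact_force: [1.4, -0.6, 0.8]
grip_width: 0.0433
grip_force: 40.0
```

Request:
{"fn": "arm_command", "kwargs": {
  "plan": [
    [1,[0,0,-0.012],0],
    [1,[0,0,-0.025],0],
    [1,[0,0,-0.038],0],
    [1,[0,0,-0.038],0],
    [1,[0,0,-0.03],0],
    [1,[0,0,-0.014],0],
    [1,[0,0,0],0],
    [1,[0,0,0],0]
  ]
}}

```text
clock: 22.63
tcp_pos: [0.5853, 0.3228, 0.134]
tcp_rot: [0.916, 0.4, -0.001, -0.0]
contact_force: [0.5, 0.0, -8.0]
grip_width: 0.0432
grip_force: 40.0
```

Run:
```python
from h import *
p,h,o=pose(); cal=get_calibration("wrist"); im=get_image("wrist"); save("w9.png",im)
r=np.radians(h)
for s in silhouettes("wrist","blade_blank")[:2]:
    f,e=fit(s["region"],p[2]+.0214+.018,cal,44,(-62,28,78),(p[0],p[1],h)); d=f[:2]/1000-p[:2]
    print(s["p"],s["extent"],f,e,"rel",d@[np.cos(r),np.sin(r)],d@[np.sin(r),-np.cos(r)])
print(p,h,o["clock"],o["contact_force"],o["grip_width"])
# refit cavity from image w2 with the pose of that moment (rebuild camera pose: tool->camera rigid)
L=np.load("m2.npy"); m=L==L[200,250]
from scipy.spatial.transform import Rotation as R
def M(pp,q): T=np.eye(4);T[:3,:3]=R.from_quat(q).as_matrix();T[:3,3]=pp;return T
c2=dict(cal); W=np.linalg.inv(np.array(cal["camera_from_world"])); tc=np.linalg.inv(M(p,o["tcp_rot"]))@W
hh=np.radians(20.69/2); c2["camera_from_world"]=np.linalg.inv(M([.6498,-.1003,.1898],[np.cos(hh),np.sin(hh),0,0])@tc)
print(m.sum(),fit(m,.03,c2,48,(-64,28.5,80),(.653,-.097,-18)))
```

```text
0.68 [233.2, 108.7, 323.4, 377.2] [584.3468 322.9403  47.1322] 0.21551321155495734 rel -0.0005431300480888546 -0.0007545426098501877
[0.5853 0.3228 0.134 ] 47.19435978593776 22.6333 [ 0.4877  0.0088 -8.0063] 0.043236471527324946
219593 (array([ 524.9542, -220.4617,   33.637 ]), np.float64(258.5502330074927))
```

Run:
```python
from h import *
from scipy.spatial.transform import Rotation as R
p,h,o=pose(); cal=get_calibration("wrist")
def M(pp,q): T=np.eye(4);T[:3,:3]=R.from_quat(q).as_matrix();T[:3,3]=pp;return T
L=np.load("m2.npy"); m=L==L[177,284]; W=np.linalg.inv(np.array(cal["camera_from_world"])); tc=np.linalg.inv(M(p,o["tcp_rot"]))@W
c2=dict(cal); hh=np.radians(20.69/2); c2["camera_from_world"]=np.linalg.inv(M([.6498,-.1003,.1898],[np.cos(hh),np.sin(hh),0,0])@tc)
f,e=fit(m,.03,c2,48,(-64,28.5,80),(.653,-.097,-18)); print(m.sum(),f,e); go(f[0]/1000,f[1]/1000,.134,f[2])
```

```text
3850 [653.7352 -95.9147 -17.8049] 0.8937074758302983
from [0.5841 0.3222 0.131 ] head 47.19 shift -0.2594 0.3352 -0.003 turn 64.99
```

Request:
{"fn": "arm_command", "kwargs": {
  "plan": [
    [1,[0,0,-0.005],6],
    [1,[0,0,-0.005],6.5],
    [1,[0,0,-0.005],6.5],
    [1,[0,0,-0.005],6.5],
    [1,[0,0,-0.005],6.5],
    [1,[0,0,-0.005],6.5],
    [1,[0,0,0],6.5],
    [1,[0,0,0],6.5],
    [1,[0,0,0],6.5],
    [1,[0,0,0],6],
    [1,[0,0,0],1],
    [1,[0,0,0],0]
  ]
}}

```text
clock: 23.73
tcp_pos: [0.5848, 0.3225, 0.1623]
tcp_rot: [0.988, -0.154, -0.002, 0.001]
contact_force: [-0.8, -0.4, -9.3]
grip_width: 0.0432
grip_force: 40.0
```

Request:
{"fn": "arm_command", "kwargs": {
  "plan": [
    [1,[0.008,0.016,0],0],
    [1,[0.0162,0.0314,0],0],
    [1,[0.0162,0.0314,0],0],
    [1,[0.0162,0.0314,0],0],
    [1,[0.0162,0.0314,0],0],
    [1,[0.0162,0.0314,0],0],
    [1,[0.0162,0.0314,0],0],
    [1,[0.0162,0.0314,0],0],
    [1,[0.0162,0.0314,0],0],
    [1,[0.0162,0.0314,0],0],
    [1,[0.0162,0.0314,0],0],
    [1,[0.0162,0.0314,0],0]
  ]
}}

```text
clock: 24.73
tcp_pos: [0.6519, -0.0798, 0.1641]
tcp_rot: [0.988, -0.153, -0.001, -0.0]
contact_force: [0.8, -1.0, -7.8]
grip_width: 0.0431
grip_force: 40.0
```

Request:
{"fn": "arm_command", "kwargs": {
  "plan": [
    [1,[0.008,0.0155,0],0],
    [1,[0,0,0],0],
    [1,[0,0,0],0],
    [1,[0,0,0],0],
    [1,[0,0,0],0]
  ]
}}

```text
clock: 25.15
tcp_pos: [0.6551, -0.0939, 0.1651]
tcp_rot: [0.988, -0.154, -0.0, -0.0]
contact_force: [-0.2, -0.2, -8.4]
grip_width: 0.0431
grip_force: 40.0
```

Run:
```python
from h import *
p,h,o=pose(); im,cal=wl([("blade_seat_tip",.03),("blade_seat",.03)]); save("w10.png",im); a=get_image("scene"); 
for s in silhouettes("wrist","blade_blank")[:2]:
    f,e=fit(s["region"],p[2]+.0214+.018,cal,44,(-62,28,78),(p[0],p[1],h)); print(s["p"],f,e)
t=np.array([.6537,-.0959]); r=np.radians(-17.8); X=np.array([np.cos(r),np.sin(r)]);Y=np.array([-X[1],X[0]]); v=im.copy()
pts=[np.append(t+X*x*1e-3+Y*y*1e-3,.03) for x,y in[(-64,-24),(28.5,-24),(80,-8),(80,8),(28.5,24),(-64,24)]]
cv2.polylines(v,[np.array([proj("wrist",q,cal) for q in pts]).round().astype(np.int32)],True,(0,255,0),1)
v=cv2.resize(v[60:340,180:380],None,fx=2,fy=2,interpolation=2); w=a.copy()
cv2.polylines(w,[np.array([proj("scene",q) for q in pts]).round().astype(np.int32)],True,(0,255,0),1)
w=cv2.resize(cv2.imread("pics/scene0.png")[:,:,::-1][260:350,210:300],(390,390),interpolation=2); k=390/90
cv2.polylines(w,[((np.array([proj("scene",q) for q in pts])-[210,260]+.5)*k).round().astype(np.int32)],True,(0,255,0),1)
c=np.zeros((560,800,3),np.uint8);c[:,:400]=v;c[:390,410:]=w; save("c10.png",c); print(p,h,o["clock"],o["grip_width"]); go(t[0],t[1],None,-17.8)
```

```text
blade_seat_tip 0.71 [280.  110.9] [ 0.7284 -0.1191]
0.59 [653.856  -93.1009 -17.714 ] 0.19057805634112412
[ 0.6551 -0.0939  0.1651] -17.670778594685288 25.15 0.04310973954138954
from [ 0.6553 -0.0945  0.1657] head -17.73 shift -0.0011 0.0019 None turn 0.07
```

View pics/c10.png

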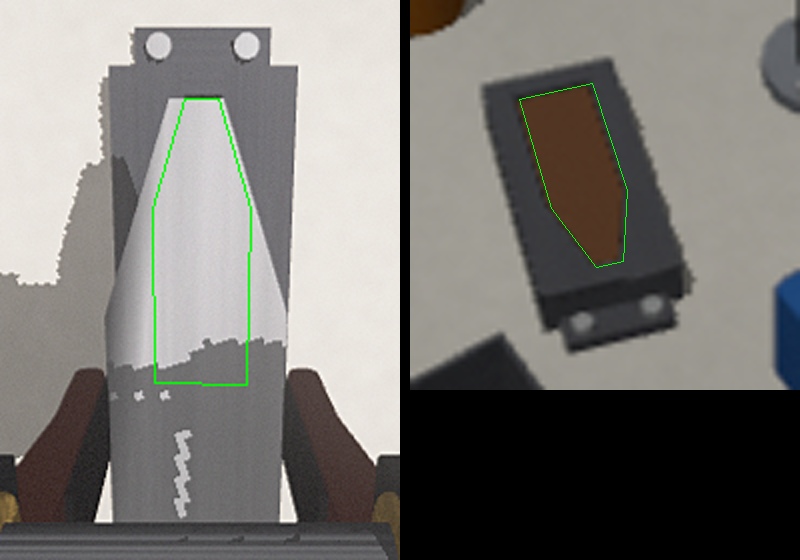

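The held blade lies over the cavity. The outline of the estimated cavity matches the floor in the scene view, and the blade needs about 2 mm sideways. Descend to just above the die.

Request:
{"fn": "arm_command", "kwargs": {
  "plan": [
    [1,[0,0.0025,0.02],0],
    [1,[0,0,0.03],0],
    [1,[0,0,0.03],0],
    [1,[0,0,0.03],0],
    [1,[0,0,0.02],0],
    [1,[0,0,0.008],0],
    [1,[0,0,0],0],
    [1,[0,0,0],0],
    [1,[0,0,0],0]
  ]
}}

```text
clock: 26.15
tcp_pos: [0.6561, -0.0979, 0.0305]
tcp_rot: [0.988, -0.155, 0.002, 0.0]
contact_force: [0.8, 0.0, -8.0]
grip_width: 0.0434
grip_force: 40.0
```

Run:
```python
from h import *
go(.6547,-.0968,None,-17.8); p,h,o=pose(); im,cal=wl([("blade_seat_tip",.03)])
for s in silhouettes("wrist","blade_blank")[:2]:
    f,e=fit(s["region"],p[2]+.0214+.018,cal,44,(-62,28,78),(p[0],p[1],h)); print(s["p"],f,e)
```

```text
from [ 0.6561 -0.0979  0.0305] head -17.8 shift -0.0017 -0.0007 None turn -0.0
blade_seat_tip 0.58 [277.2 109.6] [ 0.7296 -0.1209]
0.61 [654.6227 -97.0598 -17.7726] 0.22859743184730189
```

The blade is within 1 mm of the target. Nudge it back 1 mm and descend slowly, watching the force.

Request:
{"fn": "arm_command", "kwargs": {
  "plan": [
    [1,[-0.001,-0.0005,0.004],0],
    [1,[0,0,0.004],0],
    [1,[0,0,0.004],0],
    [1,[0,0,0.002],0],
    [1,[0,0,0],0],
    [1,[0,0,0],0]
  ]
}}

```text
clock: 26.8
tcp_pos: [0.6534, -0.0969, 0.013]
tcp_rot: [0.988, -0.155, -0.0, -0.0]
contact_force: [0.5, 0.2, -8.2]
grip_width: 0.0435
grip_force: 40.0
```

Request:
{"fn": "arm_command", "kwargs": {
  "plan": [
    [1,[0,0,0.0015],0],
    [1,[0,0,0.001],0],
    [1,[0,0,0],0],
    [1,[0,0,0],0]
  ]
}}

```text
clock: 27.13
tcp_pos: [0.6536, -0.0969, 0.011]
tcp_rot: [0.988, -0.155, -0.0, -0.0]
contact_force: [-0.6, 0.4, -8.3]
grip_width: 0.0432
grip_force: 40.0
```

Request:
{"fn": "arm_command", "kwargs": {
  "plan": [
    [1,[0.0005,0,0.001],0],
    [1,[0,0,0.001],0],
    [1,[0,0,0],0],
    [1,[0,0,0],0]
  ]
}}

```text
clock: 27.47
tcp_pos: [0.6541, -0.0971, 0.0089]
tcp_rot: [0.988, -0.155, -0.0, -0.0]
contact_force: [-0.1, -0.3, -7.8]
grip_width: 0.0435
grip_force: 40.0
```

Request:
{"fn": "arm_command", "kwargs": {
  "plan": [
    [1,[0,0,0.001],0],
    [1,[0,0,0],0],
    [1,[0,0,0],0]
  ]
}}

```text
clock: 27.72
tcp_pos: [0.6543, -0.0971, 0.0087]
tcp_rot: [0.988, -0.155, 0.0, 0.0]
contact_force: [-1.5, -0.2, -4.6]
grip_width: 0.0433
grip_force: 40.0
```

Floor contact came at the expected height with no side load. Release, rise and check numerically.

Request:
{"fn": "arm_command", "kwargs": {
  "plan": [
    [0,[0,0,0],0],
    [0,[0,0,0],0],
    [0,[0,0,0],0],
    [0,[0,0,0],0],
    [0,[0,0,-0.015],0],
    [0,[0,0,-0.035],0],
    [0,[0,0,-0.04],0],
    [0,[0,0,-0.04],0],
    [0,[0,0,-0.04],0],
    [1,[0,0,0],0],
    [1,[0,0,0],0],
    [1,[0,0,0],0]
  ]
}}

```text
clock: 28.72
tcp_pos: [0.6543, -0.0971, 0.1781]
tcp_rot: [0.988, -0.155, 0.0, 0.0]
contact_force: [0.8, 0.6, 0.2]
grip_width: 0.0712
grip_force: 0.0
```

Run:
```python
from h import *
p,h,o=pose(); im,cal=wl([("trip_top",.135),("blade_tip",.03),("blade_blank",.03)]); print(o["clock"])
for s in silhouettes("wrist","blade_blank")[:2]: print(s["p"],s["extent"],fit(s["region"],.048,cal,44,(-62,28,78),(.654,-.0966,-17.8)))
m=(im[:,:,0].astype(int)-im[:,:,2]>30); print("brown px near",m[90:260,230:330].sum())
for n in("scene","side"):
    get_image(n)
    for s in silhouettes(n,"trip_top")[:1]: print(n,s["p"],s["extent"])
    for d in tip_of(n,"trip_top")[:2]: print(n,d["p"],onz(n,d["uv"],.135)[:2])
go(.655,.097)
```

```text
trip_top 0.68 [ 40.5 287.9] [0.6574 0.0988]
blade_tip 0.96 [278.1 114.7] [ 0.725  -0.1199]
blade_tip 0.67 [274.6 111.8] [ 0.7287 -0.1175]
blade_blank 0.82 [277.9 189.2] [ 0.6541 -0.097 ]
28.7167
0.94 [253.3, 111.7, 300.4, 255.4] (array([653.2246, -96.2978, -18.0381]), np.float64(0.4225522623028368))
brown px near 58
scene 0.73 [294.0, 235.1, 317.4, 254.5]
scene 0.26 [ 0.7452 -0.356 ]
side 0.56 [228.3, 164.3, 249.4, 181.9]
side 0.79 [0.6591 0.0907]
from [ 0.6541 -0.0971  0.1779] head -17.81 shift -0.0585 -0.185 None turn None
```

The blade is seated, at (653.2, -96.3) mm and -18.0° against the seat estimate. Now shut the fingers and go to the trip.

Request:
{"fn": "arm_command", "kwargs": {
  "plan": [
    [1,[-0.0094,-0.031,0],0],
    [1,[-0.0094,-0.031,0],0],
    [1,[-0.0094,-0.031,0],0],
    [1,[-0.0094,-0.031,0],0],
    [1,[-0.0094,-0.031,0],0],
    [1,[-0.0095,-0.0305,0],0],
    [1,[0,0,0],0],
    [1,[0,0,0],0],
    [1,[0,0,0],0],
    [1,[0,0,0],0]
  ]
}}

```text
clock: 30.1
tcp_pos: [0.6572, 0.0955, 0.1781]
tcp_rot: [0.988, -0.156, 0.0, 0.0]
contact_force: [0.6, -0.1, -0.0]
grip_width: 0.0007
grip_force: 0.0
```

Run:
```python
from h import *
p,h,o=pose(); im,cal=wl([("trip_top",.135)]); save("w11.png",im); print(p,o["clock"],o["grip_width"],"tcp at",proj("wrist",p,cal),"tip",proj("wrist",p+[0,0,.032],cal))
for s in silhouettes("wrist","trip_top")[:2]: print(s["p"],s["extent"])
```

```text
trip_top 0.81 [278.2 220. ] [0.6564 0.0957]
[0.6572 0.0955 0.1781] 30.1 0.0007254766690299136 tcp at [278.1574 239.6057] tip [278.262 261.211]
0.89 [237.1, 177.2, 316.9, 250.6]
```

Request:
{"fn": "arm_command", "kwargs": {
  "plan": [
    [1,[0,0,0.02],0],
    [1,[0,0,0.02],0],
    [1,[0,0,0.005],0],
    [1,[0,0,0.005],0],
    [1,[0,0,0.005],0],
    [1,[0,0,0],0]
  ]
}}

```text
clock: 30.75
tcp_pos: [0.6571, 0.0965, 0.1228]
tcp_rot: [0.988, -0.155, -0.0, 0.0]
contact_force: [0.1, 0.5, -0.6]
grip_width: 0.0003
grip_force: 0.0
```

Request:
{"fn": "arm_command", "kwargs": {
  "plan": [
    [1,[0,0,0.005],0],
    [1,[0,0,0.005],0],
    [1,[0,0,0],0],
    [1,[0,0,0],0]
  ]
}}

```text
clock: 31.08
tcp_pos: [0.657, 0.0968, 0.1128]
tcp_rot: [0.988, -0.155, -0.0, 0.0]
contact_force: [-0.8, 0.2, 0.8]
grip_width: 0.0002
grip_force: 0.0
```

Request:
{"fn": "arm_command", "kwargs": {
  "plan": [
    [1,[0,0,0.006],0],
    [1,[0,0,0.006],0],
    [1,[0,0,0.006],0],
    [1,[0,0,0.004],0],
    [1,[0,0,0],0],
    [1,[0,0,0],0]
  ]
}}

```text
clock: 31.58
tcp_pos: [0.6576, 0.0969, 0.0918]
tcp_rot: [0.988, -0.155, 0.001, -0.0]
contact_force: [1.2, 0.8, 4.3]
grip_width: 0.0001
grip_force: 2.4
```

Request:
{"fn": "arm_command", "kwargs": {
  "plan": [
    [1,[0,0,0.003],0],
    [1,[0,0,0.003],0],
    [1,[0,0,0],0],
    [1,[0,0,0],0]
  ]
}}

```text
clock: 31.92
tcp_pos: [0.6577, 0.0969, 0.0866]
tcp_rot: [0.988, -0.155, 0.001, -0.0]
contact_force: [-0.4, 0.6, 6.8]
grip_width: 0.0005
grip_force: 3.5
```

Request:
{"fn": "arm_command", "kwargs": {
  "plan": [
    [1,[0,0,0.003],0],
    [1,[0,0,0.003],0],
    [1,[0,0,0],0],
    [1,[0,0,0],0]
  ]
}}

```text
clock: 32.25
tcp_pos: [0.6578, 0.0969, 0.0827]
tcp_rot: [0.988, -0.155, 0.002, -0.0]
contact_force: [-3.0, 0.2, 12.8]
grip_width: 0.0006
grip_force: 6.3
```

Request:
{"fn": "arm_command", "kwargs": {
  "plan": [
    [1,[0,0,0.002],0],
    [1,[0,0,0.001],0],
    [1,[0,0,0],0],
    [1,[0,0,0],0]
  ]
}}

```text
clock: 32.58
tcp_pos: [0.6579, 0.0969, 0.0825]
tcp_rot: [0.988, -0.155, 0.003, -0.001]
contact_force: [-6.8, -0.7, 21.7]
grip_width: 0.0006
grip_force: 10.9
```

It is at its stop: the motion halted at 0.0826 and the force rose to 22 N. Let it spring back and rise clear.

Request:
{"fn": "arm_command", "kwargs": {
  "plan": [
    [1,[0,0,-0.006],0],
    [1,[0,0,-0.007],0],
    [1,[0,0,-0.008],0],
    [1,[0,0,-0.01],0],
    [1,[0,0,-0.02],0],
    [1,[0,0,-0.03],0],
    [1,[0,0,-0.03],0],
    [1,[0,0,0],0],
    [1,[0,0,0],0],
    [1,[0,0,0],0]
  ]
}}

```text
clock: 33.42
tcp_pos: [0.6567, 0.0967, 0.1858]
tcp_rot: [0.988, -0.155, -0.001, 0.0]
contact_force: [0.0, -0.5, -0.5]
grip_width: 0.0003
grip_force: 0.0
```

Run:
```python
from h import *
p,h,o=pose(); im,cal=wl([("trip_top",.135)]); print(p,o["clock"],o["contact_force"])
for s in silhouettes("wrist","trip_top")[:1]: print(s["p"],s["extent"])
for n in("scene","side"):
    a=get_image(n); b=cv2.imread(f"pics/{n}0.png")[:,:,::-1]
    for s in silhouettes(n,"trip_top")[:1]: print(n,s["extent"])
    for k,z in(("round_blank",.03),("blade_blank",.03),("small_disc",0),("square_blank",0),("jar",0),("punch",0),("hammer",0),("handle_a",0)):
        for d in tip_of(n,k)[:4]:
            if d["p"]>.4: print(n,k,round(d["p"],2),np.array(d["uv"]),onz(n,d["uv"],z)[:2])
```

```text
trip_top 0.67 [277.  217.3] [0.6557 0.0978]
[0.6567 0.0967 0.1858] 33.4167 [ 0.0117 -0.481  -0.5201]
0.9 [241.5, 176.9, 316.2, 246.1]
scene [294.6, 234.2, 319.6, 253.3]
scene round_blank 0.83 [155.  279.9] [ 0.4515 -0.2789]
scene round_blank 0.63 [381.  197.7] [0.5344 0.4888]
scene round_blank 0.54 [356.9 196.9] [0.4856 0.4265]
scene round_blank 0.47 [156.3 277.7] [ 0.4457 -0.2725]
scene blade_blank 0.87 [247.3 296.2] [ 0.6483 -0.0961]
scene blade_blank 0.58 [254.4 318.1] [ 0.7217 -0.1188]
scene blade_blank 0.51 [168.7 344.5] [ 0.6718 -0.336 ]
scene small_disc 0.68 [210.7 263. ] [ 0.4535 -0.108 ]
scene small_disc 0.62 [256.1 243.8] [0.4598 0.0467]
scene square_blank 0.75 [288.9 222.3] [0.4342 0.1873]
scene square_blank 0.7 [307.4 246.2] [0.5583 0.1704]
scene square_blank 0.64 [167.4 344.5] [ 0.6475 -0.3339]
scene jar 0.59 [209.8 259.9] [ 0.4405 -0.1042]
scene punch 0.51 [308.7 244.1] [0.553  0.1792]
scene handle_a 0.58 [167.5 343.4] [ 0.6446 -0.3324]
side [229.5, 166.3, 248.0, 182.2]
side round_blank 0.8 [352.4 162.7] [ 0.4463 -0.2668]
side round_blank 0.72 [186.1 324.4] [0.4991 0.53  ]
side round_blank 0.66 [222.2 325.9] [0.4273 0.4908]
side blade_blank 0.8 [276.2 172.3] [ 0.632 -0.084]
side small_disc 0.59 [299.  225.3] [0.4603 0.0705]
side square_blank 0.91 [282.4 257.4] [0.4353 0.2081]
side square_blank 0.46 [259.3 157.7] [ 0.7473 -0.1625]
side jar 0.59 [330.8 202.7] [ 0.4279 -0.0732]
side punch 0.79 [250.1 233.4] [0.5617 0.1752]
side hammer 0.68 [300.3 320. ] [0.2945 0.3627]
side hammer 0.43 [350.6 163.8] [ 0.4639 -0.2993]
side handle_a 0.74 [310.2 146.8] [ 0.6311 -0.3193]
```

The trip is back up, both blanks are in their dies, and the other things have not moved. The arm is clear, so I hand in.

```bash
python3 -c "
from bench import *; print(finish_job())"
```

```text
the job is handed in; nothing more can be done
None
```

Both dies are loaded and released, then the trip was pressed to its stop and sprang back; the job was handed in after about 34 s, no verdict was returned, and I viewed 11 pictures, one over the limit of 10.

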